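# Line up the specimen pots by size

### The arm

A 6-joint arm with a two-finger parallel gripper is mounted at the origin on the work surface. World frame = base frame: x ahead of the robot, y to its left, z up, the work surface at z = 0. Lengths are in m, angles in rad, forces in N, time in s.
With the tool pointing down it reaches from about 0.35 to 1 m from the base axis. Payload 7.1 kg.
Tool frame: the origin (TCP) lies at the very end of the fingers, on their centre line; the grasp point (between the pads) lies 19 mm behind it; z points along the fingers, y is the line along which they close (so a half turn about z gives the same grasp; the last joint's range is limited). The gripper opens to 85 mm and grips with 20 to 120 N. Pads are 22 mm wide; open, the fingers measure 114 mm over their backs; the gripper's body (76 mm by 85 mm) begins 54 mm behind the grasp point. The pads swing forward as they close: fully open they stand 13 mm farther back than shut.
Start: joints at [1.094, 0.423, 1.63, -0, 1.089, -0.019], TCP at [0.276, 0.561, 0.231] pointing down, gripper open.
Joint ranges: [-3, 3], [-0.9, 2.11], [0.09, 2.58], [-1.31, 4.45], [0.11, 2.69], [-2.54, 2.54]. Speed limits (rad/s): [2.39, 2.39, 3.01, 3.14, 3.14, 3.14].

### API

Orientations are given as a rotation vector (axis times angle).
In Python, from rig import env, snapshot, ticket gives the robot as it stands. The module is installed in compiled form; this text tells all that it offers.
- The arm moves only by the tool apply_moves, never from a script. Its argument "motion" is one flat list of numbers, 5 for each row, row after row: the opening, from -1 (shut) to 1 (fully open), then the shift along the world's x, y, z in m, then the turn about the world's z in rad. In form: [gripper, dx, dy, dz, twist, gripper, dx, dy, dz, twist, ...]. A call has 1 to 10 rows; each row shifts and turns the commanded pose from where the row before left it; what a row does not reach is not made up. A row lasts 1/8 s, in which the tool goes at most 62.5 mm and 10.7 degrees, less where a joint would pass 70% of its speed; a pose out of reach is approached as far as the arm can. A call with a gripper value outside its range is refused whole. The fingers move at their own pace and stop on an object; "grip_force" is the grip in N (left out, the last holds). Time passes only in rows, so rows that do not move let the fingers close. It gives the time, the measured TCP pose, the force, the opening and the grip force at its end, in the units of the state.
- env.get_state(): the state, without advancing time (a new reading comes with each control period).
- snapshot(name): name is "scene" or "top"; returns a dict with "frame" (400x640x3 uint8, blue, green, red), "fx", "fy", "cx", "cy" (pixels), "D" ([k1, k2, p1, p2, k3] as OpenCV has them; the pictures are not rectified), "world_to_cam" (4x4, takes a point from world to camera coordinates). Camera axes: x right, y down, z forward; pixel columns grow to the right and rows downward; lengths in m; the calibration is good to about 2 mm. A picture is of the moment at which its call begins. There is no depth.
- ticket.close_job(): hands the job in; it is judged then, once.
The state is a dict: "clock": time; "joint_pos": joint angles; "qvel": joint speeds; "tau": joint torques, N m; "eef_pos": TCP position; "tool_rot": TCP orientation; "ft_force": force on the tool from outside, world axes, zero at the start; "torque": the same for the moment, N m; "width": finger opening in m; "grasp_force": force on a finger pad.
Only numpy, scipy, OpenCV 4.12 (cv2) and the standard library are available. Lean on these libraries where they do the work, as an engineer would, in place of code of your own. Each camera call takes 0.05 s, during which the arm holds its last target. There are 200 camera calls.

### The job

Line up the four blue-capped specimen pots on the metal strip in order of size, one standing centred on each dark round mark: the smallest on the mark next to the red stop, rising to the largest at the other end. Keep every pot upright all the while, and leave the yellow-lidded dish where it is.

Things in the scene. Friction and masses are not known exactly. Their poses are not given: they have to be found in the camera images.
- pot_a: upright round specimen pot, white with a blue screw cap, smooth straight side: diameter 30 mm, height 42 mm overall, closed and rigid, 30 g give or take 30 percent (the smallest of the four pots). Origin at the centre of its underside, z up; loose.
- pot_b: upright round specimen pot, white with a blue screw cap, smooth straight side: diameter 38 mm, height 58 mm overall, closed and rigid, 50 g give or take 30 percent (the second smallest of the four pots). Origin at the centre of its underside, z up; loose.
- pot_c: upright round specimen pot, white with a blue screw cap, smooth straight side: diameter 46 mm, height 74 mm overall, closed and rigid, 80 g give or take 30 percent (the second largest of the four pots). Origin at the centre of its underside, z up; loose.
- pot_d: upright round specimen pot, white with a blue screw cap, smooth straight side: diameter 54 mm, height 90 mm overall, closed and rigid, 120 g give or take 30 percent (the largest of the four pots). Origin at the centre of its underside, z up; loose.
- mark_p: End mark of four identical dark steel discs, 62 mm across, 2 mm thick, 82 mm apart in a straight row (in order p, q, r, s) on a fixed aluminium strip, 400 x 85 mm, 10 mm high. Origin at the centre of its underside; its top, where a pot stands, is 2 mm above that, 12 mm above the bench. x across the row, y along it, z up. Fixed.
- mark_q: Middle mark of four identical dark steel discs, 62 mm across, 2 mm thick, 82 mm apart in a straight row (in order p, q, r, s) on a fixed aluminium strip, 400 x 85 mm, 10 mm high. Origin at the centre of its underside; its top, where a pot stands, is 2 mm above that, 12 mm above the bench. x across the row, y along it, z up. Fixed.
- mark_r: Middle mark of four identical dark steel discs, 62 mm across, 2 mm thick, 82 mm apart in a straight row (in order p, q, r, s) on a fixed aluminium strip, 400 x 85 mm, 10 mm high. Origin at the centre of its underside; its top, where a pot stands, is 2 mm above that, 12 mm above the bench. x across the row, y along it, z up. Fixed.
- mark_s: End mark of four identical dark steel discs, 62 mm across, 2 mm thick, 82 mm apart in a straight row (in order p, q, r, s) on a fixed aluminium strip, 400 x 85 mm, 10 mm high. Origin at the centre of its underside; its top, where a pot stands, is 2 mm above that, 12 mm above the bench. x across the row, y along it, z up. Fixed.
- red_stop: red block, 70 mm across the row, 20 mm along it and 22 mm high, fixed on the strip at one end of the row of marks, its centre 59 mm beyond the centre of the nearest mark (either mark_p or mark_s). A like block in grey stands at the other end. Origin at the centre of its underside, on the strip 10 mm above the bench.
- dish: closed low culture dish with a yellow lid, diameter 60 mm, height 15 mm, standing loose on the bench among the pots; not to be moved. Origin at the centre of its underside.

How it is judged:
By the outcome, as a careful person would: the job done as asked, in the order asked, and still so for the second after the job is handed in, with the robot touching nothing.
It also fails if it takes over 112 s, if anything falls off the work surface, if the arm or the gripper's body presses on something with over 40 N, if the wrist force passes 120 N, or if a joint passes its speed limit or range.

## Working session

There is one attempt and no reset: what is moved stays moved. The work goes in short steps, Python scripts to look and compute and a tool call to move; the robot and the scene stay as the last step left them, time stands still between calls to the robot, and variables do not carry over. Pictures are saved under pics/ and viewed, at most 14 in all, crops included, and the job is handed in when it is done.

Besides the shell and the picture viewer there is one more tool, called after "Request:" by a JSON object that holds its "op" and its "data", one argument or row to a line. apply_moves: Moves the arm, as the interface text tells. Its arguments: {"type":"object","properties":{"motion":{"type":"array","items":{"type":"number"}},"grip_force":{"type":"number"}},"required":["motion"]}

```bash
mkdir -p pics; python3 - <<'E'
from rig import env,snapshot
import cv2,numpy as np
for n in("scene","top"):
    s=snapshot(n);cv2.imwrite(f"pics/{n}0.png",s["frame"]);print(n,s["fx"],s["fy"],s["cx"],s["cy"],s["D"]);print(np.round(s["world_to_cam"],3))
print(env.get_state())
E
```

```text
scene 369.7413437049846 369.7413437049846 311.75661953180025 198.34064784558777 [-0.0431642  0.         0.         0.         0.       ]
[[-0.318  0.948 -0.003  0.18 ]
 [ 0.531  0.176 -0.829 -0.222]
 [-0.785 -0.266 -0.559  1.236]
 [ 0.     0.     0.     1.   ]]
top 498.1857181494885 498.1857181494885 318.9338158071698 202.83641909917972 [-0.02002661  0.          0.          0.          0.        ]
[[-0.022 -1.    -0.     0.024]
 [-0.994  0.022 -0.106  0.555]
 [ 0.106 -0.002 -0.994  1.086]
 [ 0.     0.     0.     1.   ]]
{'clock': 0.1, 'joint_pos': array([ 1.09399181e+00,  4.23771424e-01,  1.63063269e+00,  1.88560722e-05,
        1.08858040e+00, -1.90118111e-02]), 'qvel': array([-1.15192335e-03,  8.20346862e-05, -1.51642506e-03, -6.78837612e-04,
        1.49215255e-03, -4.77240593e-04]), 'tau': array([-1.37286625e-04, -5.58426297e+01, -2.82444513e+01,  9.83203927e-05,
        3.01174725e-03,  3.22631411e-05]), 'eef_pos': array([0.27598002, 0.56020943, 0.23061153]), 'tool_rot': array([-7.12768240e-01, -3.05929957e+00,  2.11280991e-03]), 'ft_force': array([ 0.11199419, -0.67962071,  0.21223299]), 'torque': array([-0.01226238,  0.01709245, -0.0285083 ]), 'grasp_force': 0.0, 'width': 0.08534641779367326}
```

View pics/scene0.png

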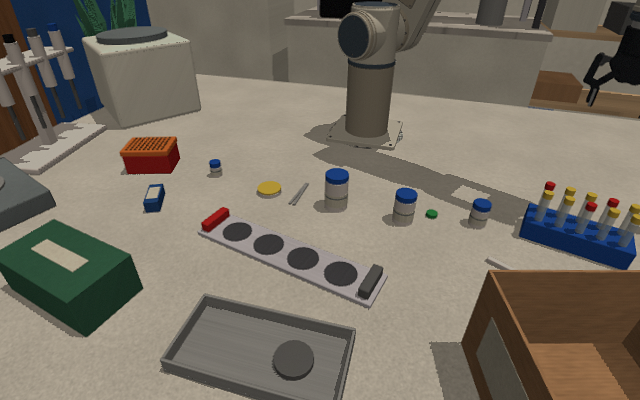

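View pics/top0.png

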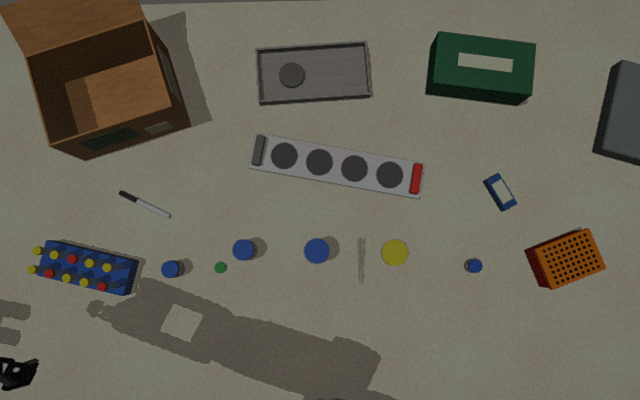

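The scene view shows pots a (215,167), d (337,188), c (405,205) and b (481,212), the dish (269,188), and the red stop at the left end (215,219). The top view has the caps at a (475,266), d (317,250), c (243,249) and b (171,269), the marks from (389,175) by the red stop to (284,156), and the dish at (395,252).

```bash
cat > h.py <<'E'
import cv2,numpy as np
from rig import env,snapshot
def ray(s,p):
    K=np.array([[s["fx"],0,s["cx"]],[0,s["fy"],s["cy"]],[0,0,1]])
    u=cv2.undistortPoints(np.array([[p]],float),K,np.array(s["D"]))[0,0]
    T=np.array(s["world_to_cam"]);d=T[:3,:3].T@[u[0],u[1],1];return -T[:3,:3].T@T[:3,3],d/np.linalg.norm(d)
def plane(s,p,z):
    c,d=ray(s,p);return c+d*(z-c[2])/d[2]
def tri(r1,r2):
    (a,d),(b,e)=r1,r2
    t=np.linalg.lstsq(np.c_[d,-e],b-a,rcond=None)[0];p,q=a+d*t[0],b+e*t[1]
    return (p+q)/2,np.linalg.norm(p-q)
def mask(f,kind):
    h=cv2.cvtColor(f,cv2.COLOR_BGR2HSV)
    r={"blue":((105,130,40),(125,255,255)),"yellow":((22,140,60),(35,255,255)),"dark":((0,0,0),(180,70,78)),"red":((0,170,60),(8,255,255))}[kind]
    return cv2.inRange(h,*map(np.array,r))
def near(f,kind,p,rad=25):
    """largest contour of a colour within rad of p"""
    m=mask(f,kind);w=np.zeros_like(m);cv2.circle(w,p,rad,255,-1)
    cs=cv2.findContours(m&w,cv2.RETR_EXTERNAL,cv2.CHAIN_APPROX_NONE)[0]
    c=cv2.convexHull(max(cs,key=cv2.contourArea));M=cv2.moments(c)
    return np.array([M["m10"],M["m01"]])/M["m00"],cv2.boundingRect(c),M["m00"]
E
python3 - <<'E'
from h import *
S,T=snapshot("scene"),snapshot("top");np.set_printoptions(precision=4,suppress=True)
for n,k,a,b,r,z in [("a","blue",(215,164),(475,266),14,.042),("b","blue",(482,206),(171,269),16,.058),("c","blue",(405,196),(243,249),18,.074),("d","blue",(337,177),(317,250),20,.09),("dish","yellow",(269,188),(395,252),20,.015),("red","red",(215,219),(415,178),22,.032),
 *[(f"m{i}","dark",p,q,19,.012) for i,(p,q) in enumerate(zip([(237,231),(268,244),(303,258),(341,274)],[(389,175),(354,168),(319,162),(284,156)]))]]:
    s,sb,sa=near(S["frame"],k,a,r);t,tb,ta=near(T["frame"],k,b,r)
    p,g=tri(ray(S,s),ray(T,t));print(n,s,sb,t,tb,ta,"tri",p,"gap",round(g,4),"top@z",plane(T,t,z),"scene@z",plane(S,s,z))
E
```

```text
a [214.5639 163.1278] (210, 159, 10, 9) [474.8641 265.7927] (469, 260, 13, 13) 119.0 tri [ 0.4074 -0.3267  0.0377] gap 0.0018 top@z [ 0.4079 -0.3262  0.042 ] scene@z [ 0.4142 -0.3209  0.042 ]
b [481.7877 204.6658] (473, 198, 19, 14) [169.6564 268.9811] (161, 261, 18, 17) 212.0 tri [0.416  0.3377 0.0542] gap 0.0013 top@z [0.4161 0.3373 0.058 ] scene@z [0.4223 0.3359 0.058 ]
c [405.9089 195.1934] (396, 188, 21, 16) [242.7972 249.404 ] (233, 240, 21, 20) 309.0 tri [0.4546 0.1772 0.0695] gap 0.0002 top@z [0.4545 0.1766 0.074 ] scene@z [0.4617 0.1774 0.074 ]
d [336.8079 175.6596] (326, 168, 23, 16) [316.4746 250.5   ] (305, 239, 24, 24) 439.0 tri [0.4485 0.0203 0.0857] gap 0.0011 top@z [0.4486 0.0197 0.09  ] scene@z [0.4555 0.0226 0.09  ]
dish [268.9479 187.491 ] (258, 181, 23, 14) [394.511  252.4047] (382, 240, 26, 26) 506.5 tri [ 0.4411 -0.1546  0.0151] gap 0.0011 top@z [ 0.4413 -0.1552  0.015 ] scene@z [ 0.4409 -0.1541  0.015 ]
red [214.9835 219.0539] (202, 207, 27, 25) [415.6696 178.4425] (410, 164, 12, 30) 226.0 tri [ 0.6068 -0.2081  0.0229] gap 0.0006 top@z [ 0.6055 -0.2065  0.032 ] scene@z [ 0.6169 -0.2001  0.032 ]
m0 [236.7785 231.2921] (223, 223, 29, 18) [389.2548 174.4509] (376, 162, 27, 26) 524.5 tri [ 0.6188 -0.1498  0.013 ] gap 0.0008 top@z [ 0.6191 -0.1503  0.012 ] scene@z [ 0.6177 -0.1501  0.012 ]
m1 [268.2614 244.1132] (254, 234, 30, 21) [354.0054 168.0898] (341, 155, 27, 27) 523.5 tri [ 0.6353 -0.0695  0.013 ] gap 0.0009 top@z [ 0.6357 -0.07    0.012 ] scene@z [ 0.6342 -0.0696  0.012 ]
m2 [302.6162 258.009 ] (288, 247, 31, 23) [318.9163 161.7699] (306, 149, 27, 26) 520.0 tri [0.6518 0.0105 0.0132] gap 0.0008 top@z [0.6521 0.0101 0.012 ] scene@z [0.6505 0.0104 0.012 ]
m3 [340.1776 273.4476] (324, 262, 33, 24) [283.8039 155.428 ] (271, 143, 27, 26) 521.0 tri [0.6685 0.0904 0.013 ] gap 0.0 top@z [0.6687 0.0905 0.012 ] scene@z [0.6675 0.0902 0.012 ]
```

Request:
{"op": "apply_moves", "data": {
  "motion": [1,0.0175,-0.028,0,-0.1645,1,0.0175,-0.028,0,-0.1645,1,0.0175,-0.028,0,-0.1645,1,0.0175,-0.028,0,-0.1645,1,0.0175,-0.028,0,-0.1645,1,0.0175,-0.028,0,-0.1645,1,0.0175,-0.028,0,-0.1645,1,0.0175,-0.027,0,-0.1645,1,0,0,-0.05,0,1,0,0,-0.05,0],
  "grip_force": 30
}}

```text
clock: 1.45
eef_pos: [0.417, 0.3375, 0.1309]
tool_rot: [2.436, 1.984, 0.004]
ft_force: [0.4, 0.7, -0.9]
width: 0.0854
grasp_force: 0.0
```

Request:
{"op": "apply_moves", "data": {
  "motion": [1,0,0,0,0,1,0,0,0,0]
}}

```text
clock: 1.7
eef_pos: [0.4169, 0.3383, 0.1326]
tool_rot: [2.435, 1.985, 0.002]
ft_force: [-0.1, 0.2, 0.4]
width: 0.0853
grasp_force: 0.0
```

Request:
{"op": "apply_moves", "data": {
  "motion": [1,0,0,-0.05,0,1,0,0,-0.04,0,1,0,0,-0.02,0,1,0,0,-0.008,0,1,0,0,0,0]
}}

```text
clock: 2.33
eef_pos: [0.4171, 0.3385, 0.0146]
tool_rot: [2.435, 1.985, 0.003]
ft_force: [-0.8, 0.3, 0.3]
width: 0.0851
grasp_force: 0.0
```

```bash
python3 - <<'E'
from h import *
st=env.get_state();print(st["eef_pos"],st["width"],st["ft_force"])
a=snapshot("scene")["frame"][150:270,400:560];b=snapshot("top")["frame"][200:320,90:250]
cv2.imwrite("pics/b1.png",np.hstack([cv2.resize(i,None,fx=2.5,fy=2.5) for i in(a,b)]))
E
```

```text
[0.41708803 0.33846833 0.01456233] 0.08507494356946457 [-0.77751851  0.33552298  0.30133522]
```

View pics/b1.png

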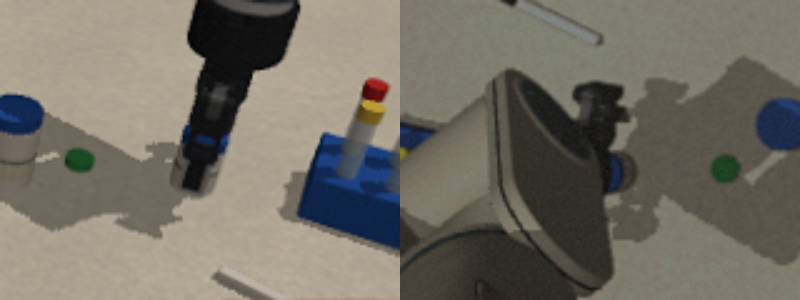

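The crop shows the fingers straddling pot b: finger at about (195,170), pot spanning columns 172–225. I'm closing the gripper.

Request:
{"op": "apply_moves", "data": {
  "motion": [0.2,0,0,0,0,-0.3,0,0,0,0,-1,0,0,0,0,-1,0,0,0,0,-1,0,0,0,0,-1,0,0,0,0],
  "grip_force": 30
}}

```text
clock: 3.18
eef_pos: [0.4164, 0.3378, 0.0138]
tool_rot: [2.435, 1.985, 0.001]
ft_force: [-0.9, -1.5, 5.6]
width: 0.0373
grasp_force: 29.6
```

Request:
{"op": "apply_moves", "data": {
  "motion": [-1,0,0,0.05,0,-1,0,0,0.05,0,-1,0.0275,-0.051,0.02,0,-1,0.0275,-0.051,0,0,-1,0.0275,-0.051,0,0,-1,0.0275,-0.051,0,0,-1,0.0275,-0.051,0,0,-1,0.0275,-0.051,0,0,-1,0.0275,-0.051,0,0,-1,0.027,-0.051,0,0]
}}

```text
clock: 4.42
eef_pos: [0.6362, -0.0722, 0.1332]
tool_rot: [-2.435, -1.984, 0.0]
ft_force: [1.2, 0.9, -0.1]
width: 0.0373
grasp_force: 30.5
```

Request:
{"op": "apply_moves", "data": {
  "motion": [-1,0,0,-0.05,0,-1,0,0,0,0,-1,0,0,0,0]
}}

```text
clock: 4.8
eef_pos: [0.6356, -0.0698, 0.084]
tool_rot: [-2.434, -1.985, 0.0]
ft_force: [0.0, 0.0, -1.5]
width: 0.0373
grasp_force: 30.5
```

```bash
python3 - <<'E'
from h import *
st=env.get_state();print(st["eef_pos"],st["width"],st["ft_force"])
a=snapshot("scene")["frame"][150:300,190:390];b=snapshot("top")["frame"][100:250,250:450]
cv2.imwrite("pics/b2.png",np.hstack([cv2.resize(i,None,fx=2,fy=2) for i in(a,b)]))
E
```

```text
[ 0.63562961 -0.06982668  0.08395119] 0.037338556970171966 [ 0.02315911  0.01287916 -1.46317635]
```

View pics/b2.png

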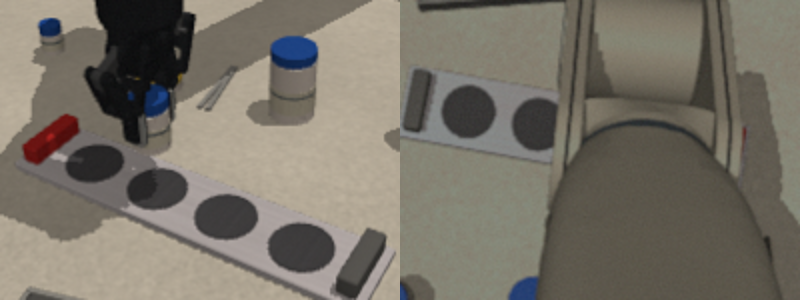

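The pot hangs upright at about (155,118) in the left crop, above its mark; the other marks are free. I'm lowering it.

Request:
{"op": "apply_moves", "data": {
  "motion": [-1,0,0,-0.035,0,-1,0,0,-0.015,0,-1,0,0,-0.005,0,-1,0,0,-0.001,0,-1,0,0,-0.001,0,-1,0,0,0,0]
}}

```text
clock: 5.65
eef_pos: [0.6361, -0.0704, 0.0269]
tool_rot: [2.435, 1.984, 0.001]
ft_force: [0.4, -0.6, -0.1]
width: 0.0375
grasp_force: 30.5
```

Request:
{"op": "apply_moves", "data": {
  "motion": [-1,0,0,-0.001,0,-1,0,0,-0.0005,0,-1,0,0,0,0]
}}

```text
clock: 6.02
eef_pos: [0.6361, -0.0704, 0.0258]
tool_rot: [2.435, 1.985, 0.001]
ft_force: [-2.0, -0.4, 6.1]
width: 0.0371
grasp_force: 31.2
```

Request:
{"op": "apply_moves", "data": {
  "motion": [0.2,0,0,0,0,0.6,0,0,0,0,1,0,0,0,0,1,0,0,0.04,0,1,0,0,0.05,0,1,0,0,0.04,0,1,-0.03,0.05,0,0,1,-0.03,0.05,0,0,1,-0.03,0.05,0,0,1,-0.03,0.05,0,0]
}}

```text
clock: 7.28
eef_pos: [0.5147, 0.131, 0.1549]
tool_rot: [2.435, 1.984, 0.001]
ft_force: [0.7, 0.5, 0.1]
width: 0.0853
grasp_force: 0.0
```

Request:
{"op": "apply_moves", "data": {
  "motion": [1,-0.031,0.025,0,0,1,-0.03,0.022,0,0,1,0,0,0,0]
}}

```text
clock: 7.65
eef_pos: [0.4527, 0.1776, 0.1547]
tool_rot: [-2.432, -1.988, 0.002]
ft_force: [1.2, -0.4, 0.4]
width: 0.0852
grasp_force: 0.0
```

```bash
cat >> h.py <<'E'
def check(n,a,b,r,z,mark=None):
    """cap at guess pixels a (scene), b (top); b may be None if hidden"""
    S,T=snapshot("scene"),snapshot("top")
    s=near(S["frame"],"blue",a,r)[0];t,tb,ta=near(T["frame"],"blue",b,r)
    print(n,"tri",tri(ray(S,s),ray(T,t)),"top@z",plane(T,t,z),"scene@z-.005",plane(S,s,z-.005),tb,ta)
E
python3 - <<'E'
from h import *
np.set_printoptions(precision=4,suppress=True)
st=env.get_state();print(st["eef_pos"],st["ft_force"])
a=snapshot("scene")["frame"][100:300,190:440];b=snapshot("top")["frame"][100:300,200:450]
cv2.imwrite("pics/b3.png",np.hstack([cv2.resize(i,None,fx=1.6,fy=1.6) for i in(a,b)]))
check("b",(268,215),(353,165),25,.07)
E
```

```text
[0.4527 0.1776 0.1547] [ 1.1825 -0.406   0.3946]
b tri (array([ 0.6385, -0.0699,  0.0658]), np.float64(0.001073362342623819)) top@z [ 0.6379 -0.07    0.07  ] scene@z-.005 [ 0.6375 -0.0698  0.065 ] (348, 155, 17, 16) 198.5
```

View pics/b3.png

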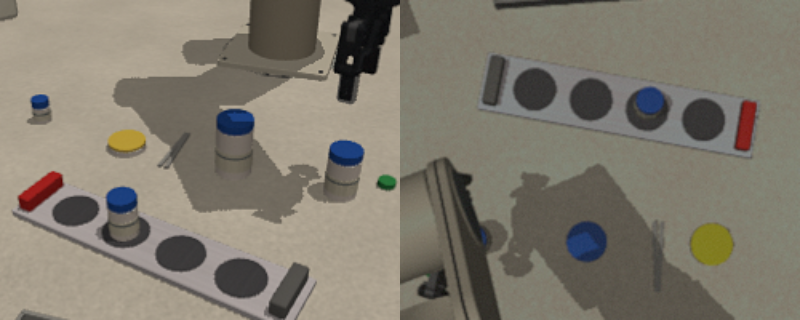

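The crops show pot b upright on the second mark at (122,215) left, and (650,103) right. It measures about 2.5 mm too far in +x, so I'll correct later placings and then b. Pot c is next.

Request:
{"op": "apply_moves", "data": {
  "motion": [1,-0.0015,0,-0.045,0,1,0,0,-0.045,0,1,0,0,-0.03,0,1,0,0,-0.01,0,1,0,0,0,0,0.3,0,0,0,0,0,0,0,0,0,-1,0,0,0,0,-1,0,0,0,0,-1,0,0,0,0]
}}

```text
clock: 9.1
eef_pos: [0.4539, 0.1769, 0.0259]
tool_rot: [2.434, 1.985, 0.003]
ft_force: [-1.4, -1.1, 6.1]
width: 0.0452
grasp_force: 30.0
```

Request:
{"op": "apply_moves", "data": {
  "motion": [-1,0,0,0,0]
}}

```text
clock: 9.22
eef_pos: [0.4539, 0.1769, 0.026]
tool_rot: [2.434, 1.985, 0.003]
ft_force: [-0.4, -0.8, 6.7]
width: 0.0455
grasp_force: 30.0
```

Request:
{"op": "apply_moves", "data": {
  "motion": [-1,0,0,0.05,0,-1,0,0,0.06,0,-1,0.0393,-0.0333,0,0,-1,0.0393,-0.0333,0,0,-1,0.0393,-0.0333,0,0,-1,0.0393,-0.0333,0,0,-1,0.0393,-0.0333,0,0,-1,0,0,-0.05,0,-1,0,0,-0.03,0,-1,0,0,-0.01,0]
}}

```text
clock: 10.48
eef_pos: [0.6483, 0.01, 0.0432]
tool_rot: [-2.434, -1.983, 0.004]
ft_force: [-0.4, 0.4, -0.6]
width: 0.0453
grasp_force: 31.3
```

Request:
{"op": "apply_moves", "data": {
  "motion": [-1,0,0,-0.005,0,-1,0,0,-0.001,0,-1,0,0,-0.001,0,-1,0,0,-0.001,0,-1,0,0,0,0]
}}

```text
clock: 11.1
eef_pos: [0.6503, 0.0102, 0.038]
tool_rot: [2.434, 1.984, 0.002]
ft_force: [-1.3, -0.4, 5.1]
width: 0.0454
grasp_force: 31.8
```

Request:
{"op": "apply_moves", "data": {
  "motion": [0.3,0,0,0,0,0.7,0,0,0,0,1,0,0,0,0,1,0,0,0.04,0,1,0,0,0.05,0,1,0,0,0.04,0,1,-0.05,0.0025,0,0,1,-0.05,0.0025,0,0,1,-0.05,0.0025,0,0,1,-0.0525,0.002,0,0]
}}

```text
clock: 12.35
eef_pos: [0.4457, 0.0197, 0.1668]
tool_rot: [2.435, 1.985, 0.001]
ft_force: [0.3, -0.5, -0.1]
width: 0.0855
grasp_force: 0.0
```

```bash
python3 - <<'E'
from h import *
np.set_printoptions(precision=4,suppress=True)
st=env.get_state();print(st["eef_pos"],st["ft_force"])
a=snapshot("scene")["frame"][100:300,190:440];b=snapshot("top")["frame"][100:300,200:450]
cv2.imwrite("pics/c3.png",np.hstack([cv2.resize(i,None,fx=1.6,fy=1.6) for i in(a,b)]))
check("b",(268,223),(353,163),14,.07)
check("c",(303,222),(319,155),18,.086)
E
```

```text
[0.4457 0.0197 0.1668] [ 0.3292 -0.5317 -0.0673]
b tri (array([ 0.6385, -0.0698,  0.0658]), np.float64(0.0009842136049367295)) top@z [ 0.6379 -0.07    0.07  ] scene@z-.005 [ 0.6375 -0.0698  0.065 ] (348, 155, 17, 16) 197.5
c tri (array([0.6524, 0.0111, 0.0823]), np.float64(0.0012902366108917805)) top@z [0.6518 0.0105 0.086 ] scene@z-.005 [0.6508 0.0112 0.081 ] (309, 146, 21, 20) 306.5
```

View pics/c3.png

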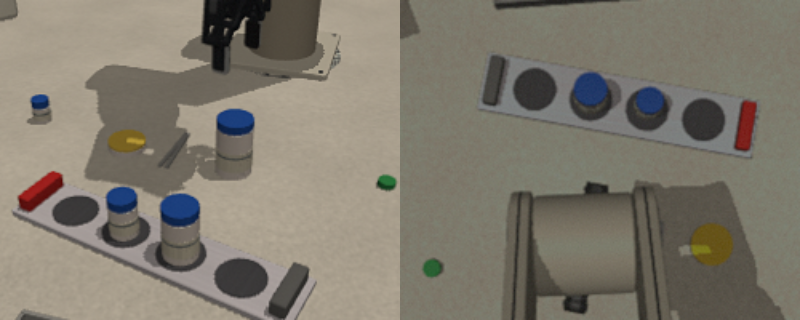

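Pot c stands upright on the third mark at (180,230) in the left crop, with its centre within 1 mm. Pot d is next.

Request:
{"op": "apply_moves", "data": {
  "motion": [1,0,0,-0.045,0,1,0,0,-0.045,0,1,0,0,-0.03,0,1,0,0,-0.01,0,1,0,0,0,0,0.5,0,0,0,0,0.2,0,0,0,0,-1,0,0,0,0,-1,0,0,0,0,-1,0,0,0,0]
}}

```text
clock: 13.9
eef_pos: [0.448, 0.0197, 0.038]
tool_rot: [2.434, 1.984, 0.003]
ft_force: [-1.1, 1.4, 6.9]
width: 0.0531
grasp_force: 30.8
```

Request:
{"op": "apply_moves", "data": {
  "motion": [-1,0,0,0,0],
  "grip_force": 35
}}

```text
clock: 14.02
eef_pos: [0.448, 0.0197, 0.038]
tool_rot: [2.434, 1.984, 0.003]
ft_force: [-0.9, 0.2, 6.4]
width: 0.0531
grasp_force: 35.3
```

Request:
{"op": "apply_moves", "data": {
  "motion": [-1,0,0,0.05,0,-1,0,0,0.06,0,-1,0.0438,0.0141,0,0,-1,0.0438,0.0141,0,0,-1,0.0438,0.0141,0,0,-1,0.0438,0.0141,0,0,-1,0.0438,0.0141,0,0,-1,0,0,-0.05,0,-1,0,0,-0.03,0,-1,0,0,-0.01,0]
}}

```text
clock: 15.28
eef_pos: [0.6647, 0.09, 0.055]
tool_rot: [-2.434, -1.984, 0.005]
ft_force: [-0.2, -0.2, -2.0]
width: 0.0535
grasp_force: 38.2
```

Request:
{"op": "apply_moves", "data": {
  "motion": [-1,0,0,-0.005,0,-1,0,0,-0.001,0,-1,0,0,-0.001,0,-1,0,0,-0.001,0,-1,0,0,0,0]
}}

```text
clock: 15.9
eef_pos: [0.6669, 0.0902, 0.0501]
tool_rot: [2.435, 1.984, 0.002]
ft_force: [-1.7, -0.2, 6.5]
width: 0.0533
grasp_force: 38.6
```

Request:
{"op": "apply_moves", "data": {
  "motion": [0.5,0,0,0,0,0.8,0,0,0,0,1,0,0,0,0,1,0,0,0.04,0,1,0,0,0.05,0,1,0,0,0.04,0,1,-0.0289,-0.0464,0,0,1,-0.0289,-0.0464,0,0,1,-0.0289,-0.0464,0,0,1,-0.0289,-0.0464,0,0],
  "grip_force": 30
}}

```text
clock: 17.15
eef_pos: [0.5496, -0.0967, 0.1789]
tool_rot: [2.434, 1.985, 0.0]
ft_force: [-0.2, -0.9, -0.3]
width: 0.0854
grasp_force: 0.0
```

Request:
{"op": "apply_moves", "data": {
  "motion": [1,-0.0289,-0.0464,0,0,1,-0.0289,-0.0464,0,0,1,-0.0289,-0.0464,0,0,1,-0.0289,-0.0464,0,0,1,-0.0289,-0.0464,0,0,1,0,0,-0.05,0,1,0,0,-0.03,0,1,0,0,0,0]
}}

```text
clock: 18.15
eef_pos: [0.4046, -0.3265, 0.097]
tool_rot: [-2.432, -1.981, 0.001]
ft_force: [-0.4, 1.1, 0.1]
width: 0.0853
grasp_force: 0.0
```

```bash
python3 - <<'E'
from h import *
np.set_printoptions(precision=4,suppress=True)
st=env.get_state();print(st["eef_pos"],st["ft_force"])
a=snapshot("scene")["frame"][100:300,170:420];b=snapshot("top")["frame"][120:320,270:520]
cv2.imwrite("pics/d3.png",np.hstack([cv2.resize(i,None,fx=1.6,fy=1.6) for i in(a,b)]))
check("d",(341,228),(283,147),20,.102)
E
```

```text
[ 0.4046 -0.3265  0.097 ] [-0.409   1.1149  0.0663]
d tri (array([0.6688, 0.0899, 0.1001]), np.float64(0.00015374700147458942)) top@z [0.6683 0.0898 0.102 ] scene@z-.005 [0.6652 0.089  0.097 ] (269, 135, 25, 25) 449.0
```

View pics/d3.png

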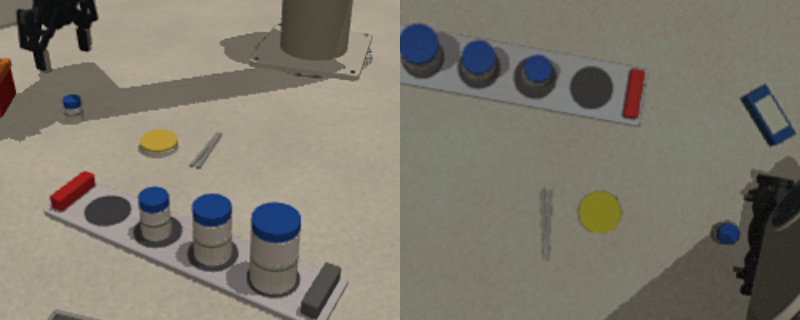

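Pots b, c and d stand upright on their marks at (155,215), (212,230) and (275,248) in the left crop; d is within 1 mm. Pot a is at (72,105) with the gripper above it, so I'm descending on it.

Request:
{"op": "apply_moves", "data": {
  "motion": [1,0,0,-0.045,0,1,0,0,-0.03,0,1,0,0,-0.015,0,1,0,0,0,0]
}}

```text
clock: 18.85
eef_pos: [0.4063, -0.3274, 0.0089]
tool_rot: [-2.435, -1.985, 0.0]
ft_force: [-0.1, -0.9, 0.3]
width: 0.0855
grasp_force: 0.0
```

```bash
python3 - <<'E'
from h import *
st=env.get_state();print(st["eef_pos"],st["ft_force"])
a=snapshot("scene")["frame"][100:200,150:280]
cv2.imwrite("pics/a1.png",cv2.resize(a,None,fx=4,fy=4))
E
```

```text
[ 0.40631019 -0.3274299   0.00893057] [-0.05022815 -0.89829557  0.3207471 ]
```

View pics/a1.png

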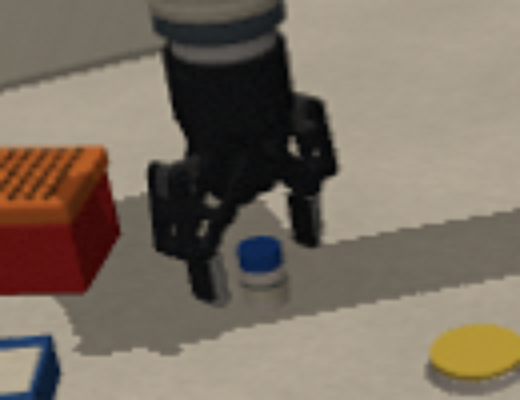

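Fingertips at (210,298) and (310,240) are centred about pot a at (263,270). I'm closing.

Request:
{"op": "apply_moves", "data": {
  "motion": [0.2,0,0,0,0,-0.2,0,0,0,0,-0.3,0,0,0,0,-1,0,0,0,0,-1,0,0,0,0,-1,0,0,0,0,-1,0,0,0,0]
}}

```text
clock: 19.77
eef_pos: [0.4063, -0.3277, 0.0094]
tool_rot: [2.435, 1.984, 0.0]
ft_force: [-0.8, 0.4, 6.6]
width: 0.0293
grasp_force: 29.2
```

Request:
{"op": "apply_moves", "data": {
  "motion": [-1,0,0,0.04,0,-1,0,0,0.05,0,-1,0.0421,0.0354,0,0,-1,0.0421,0.0354,0,0,-1,0.0421,0.0354,0,0,-1,0.0421,0.0354,0,0,-1,0.0421,0.0354,0,0,-1,0,0,-0.04,0,-1,0,0,-0.02,0,-1,0,0,-0.01,0]
}}

```text
clock: 21.02
eef_pos: [0.6152, -0.1506, 0.0274]
tool_rot: [-2.434, -1.983, 0.003]
ft_force: [-0.2, -0.4, 0.2]
width: 0.0292
grasp_force: 29.8
```

Request:
{"op": "apply_moves", "data": {
  "motion": [-1,0,0,-0.005,0,-1,0,0,-0.001,0,-1,0,0,-0.001,0,-1,0,0,-0.001,0,-1,0,0,0,0]
}}

```text
clock: 21.65
eef_pos: [0.617, -0.1507, 0.0215]
tool_rot: [2.434, 1.984, 0.001]
ft_force: [-0.5, -0.6, 3.5]
width: 0.0294
grasp_force: 30.2
```

Request:
{"op": "apply_moves", "data": {
  "motion": [0,0,0,0,0,0.5,0,0,0,0,1,0,0,0,0,1,0,0,0.04,0,1,0,0,0.05,0,1,0,0,0.04,0,1,-0.05,0,0,0,1,-0.05,0,0,0,1,-0.05,0,0,0,1,-0.05,0,0,0]
}}

```text
clock: 22.9
eef_pos: [0.415, -0.1503, 0.1509]
tool_rot: [2.435, 1.985, 0.0]
ft_force: [0.1, -0.7, 0.4]
width: 0.0852
grasp_force: 0.0
```

```bash
python3 - <<'E'
from h import *
np.set_printoptions(precision=4,suppress=True)
st=env.get_state();print(st["eef_pos"],st["ft_force"])
a=snapshot("scene")["frame"][100:300,170:420];b=snapshot("top")["frame"][120:320,250:500]
cv2.imwrite("pics/a3.png",np.hstack([cv2.resize(i,None,fx=1.6,fy=1.6) for i in(a,b)]))
check("a",(237,213),(389,171),14,.054)
check("b",(268,223),(353,163),14,.07)
check("c",(303,222),(319,155),18,.086)
check("d",(341,236),(282,148),22,.102)
E
```

```text
[ 0.415  -0.1503  0.1509] [ 0.0827 -0.7058  0.3859]
a tri (array([ 0.6199, -0.1501,  0.0505]), np.float64(0.0020244162626567035)) top@z [ 0.6197 -0.1505  0.054 ] scene@z-.005 [ 0.618  -0.1501  0.049 ] (386, 165, 13, 13) 122.0
b tri (array([ 0.6385, -0.0698,  0.0658]), np.float64(0.0009982347790232307)) top@z [ 0.6379 -0.07    0.07  ] scene@z-.005 [ 0.6374 -0.0698  0.065 ] (348, 155, 17, 16) 197.5
c tri (array([0.6524, 0.0112, 0.0823]), np.float64(0.0012939954407696931)) top@z [0.6518 0.0106 0.086 ] scene@z-.005 [0.6508 0.0113 0.081 ] (309, 146, 21, 20) 306.0
d tri (array([0.6694, 0.0904, 0.0975]), np.float64(0.0004995694429377929)) top@z [0.6684 0.0898 0.102 ] scene@z-.005 [0.6687 0.0905 0.097 ] (269, 135, 25, 25) 449.0
```

View pics/a3.png

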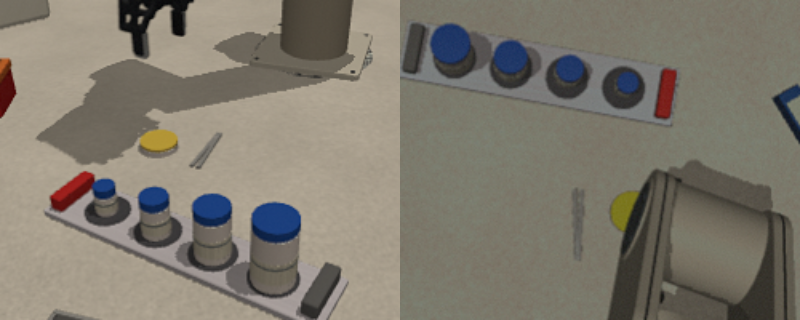

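All four pots are upright and in order: a (105,197), b (155,215), c (212,230), d (275,248) in the left crop. Only b is off, about 2.4 mm in +x, so I'll regrip it and set it 2.5 mm back.

Request:
{"op": "apply_moves", "data": {
  "motion": [1,0.0438,0.016,0,0,1,0.0438,0.016,0,0,1,0.0438,0.016,0,0,1,0.0438,0.016,0,0,1,0.0438,0.016,0,0,1,0,0,0,0,1,0,0,-0.05,0,1,0,0,-0.045,0,1,0,0,-0.03,0,1,0,0,0,0]
}}

```text
clock: 24.65
eef_pos: [0.6327, -0.0704, 0.0231]
tool_rot: [-2.432, -1.982, 0.007]
ft_force: [0.2, 0.2, -0.4]
width: 0.0854
grasp_force: 0.0
```

Request:
{"op": "apply_moves", "data": {
  "motion": [0.2,0,0,0,0,-0.1,0,0,0,0,-1,0,0,0,0,-1,0,0,0,0,-1,0,0,0,0,-1,0,0,0,0,-1,0,0,0.003,0,-1,0,0,0.003,0,-1,-0.0025,0,0,0,-1,0,0,0,0]
}}

```text
clock: 25.9
eef_pos: [0.6327, -0.0704, 0.0317]
tool_rot: [-2.435, -1.985, 0.001]
ft_force: [1.0, 0.6, -0.5]
width: 0.0372
grasp_force: 30.1
```

Request:
{"op": "apply_moves", "data": {
  "motion": [-1,0,0,-0.003,0,-1,0,0,-0.001,0,-1,0,0,-0.001,0,-1,0,0,-0.0005,0,-1,0,0,0,0]
}}

```text
clock: 26.52
eef_pos: [0.6329, -0.0704, 0.0274]
tool_rot: [-2.435, -1.985, 0.001]
ft_force: [-4.2, -0.1, 12.5]
width: 0.0373
grasp_force: 31.3
```

Request:
{"op": "apply_moves", "data": {
  "motion": [-1,0,0,0.001,0,0,0,0,0,0,0.5,0,0,0,0,1,0,0,0,0,1,0,0,0.04,0,1,0,0,0.05,0,1,0,0,0.04,0,1,-0.05,0,0,0,1,-0.05,0,0,0,1,-0.05,0,0,0]
}}

```text
clock: 27.78
eef_pos: [0.4815, -0.0704, 0.1574]
tool_rot: [2.435, 1.985, 0.0]
ft_force: [0.9, 0.5, -0.3]
width: 0.0856
grasp_force: 0.0
```

Request:
{"op": "apply_moves", "data": {
  "motion": [1,-0.05,0,0,0,1,0,0.05,0,0,1,0,0.05,0,0,1,0,0,0,0]
}}

```text
clock: 28.28
eef_pos: [0.433, 0.0318, 0.1575]
tool_rot: [2.431, 1.99, 0.001]
ft_force: [-0.4, 0.7, 0.2]
width: 0.0856
grasp_force: 0.0
```

```bash
python3 - <<'E'
from h import *
np.set_printoptions(precision=4,suppress=True)
S,T=snapshot("scene"),snapshot("top")
a=S["frame"][100:300,170:420];b=T["frame"][120:320,250:500]
cv2.imwrite("pics/f.png",np.hstack([cv2.resize(i,None,fx=1.6,fy=1.6) for i in(a,b)]))
check("a",(237,213),(389,171),14,.054)
check("b",(268,223),(353,163),14,.07)
check("c",(303,222),(319,155),18,.086)
check("d",(341,236),(282,148),22,.102)
print("dish",plane(S,near(S["frame"],"yellow",(269,188),20)[0],.015))
E
```

```text
a tri (array([ 0.6198, -0.15  ,  0.0504]), np.float64(0.001864053922250917)) top@z [ 0.6196 -0.1503  0.054 ] scene@z-.005 [ 0.618  -0.1501  0.049 ] (386, 165, 13, 13) 120.5
b tri (array([ 0.6359, -0.0697,  0.0661]), np.float64(0.0010658141031981577)) top@z [ 0.6354 -0.0699  0.07  ] scene@z-.005 [ 0.6346 -0.0698  0.065 ] (348, 156, 17, 16) 203.0
c tri (array([0.6524, 0.0112, 0.0823]), np.float64(0.0012649311853903697)) top@z [0.6518 0.0106 0.086 ] scene@z-.005 [0.6508 0.0112 0.081 ] (309, 146, 21, 20) 306.0
d tri (array([0.6694, 0.0904, 0.0974]), np.float64(0.0005274975708427013)) top@z [0.6684 0.0898 0.102 ] scene@z-.005 [0.6688 0.0906 0.097 ] (269, 135, 25, 25) 450.5
dish [ 0.441 -0.154  0.015]
```

View pics/f.png

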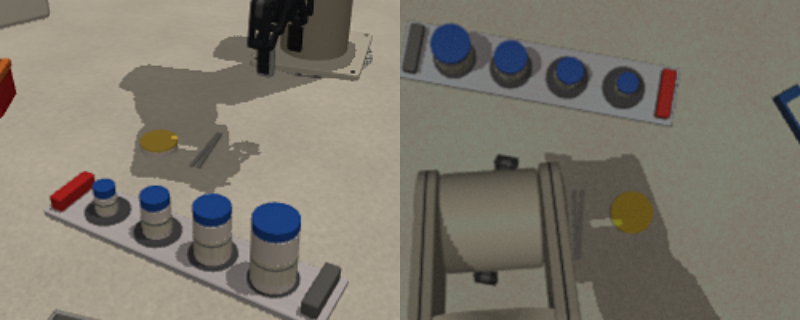

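All four pots are upright at (105,197), (155,213), (212,230) and (275,248), each within about 1 mm of its mark. The dish hasn't moved, and the arm is clear.

```bash
python3 -c "
from rig import ticket
print(ticket.close_job())"
```

```text
the job is handed in; nothing more can be done
None
```

The four pots stand upright on their marks, smallest next to the red stop and rising to the largest, each within about 1 mm of centre by camera; the dish was not moved, and the job was handed in at about 28 s of the 112 s allowed.

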